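# Hang the tall filter cup to drain

### The job

The tall white filter cup has just been rinsed and stands mouth-down on the bench of the pool-equipment shop. Hang it, still mouth-down, on the long leaning peg of the draining rack: lower it over the peg rather than dropping it, until its closed end rests on the peg's tip and its rim hangs clear of the drip tray, then let go. Leave the short cup where it stands.

Things in the scene. Friction and masses are not known exactly. Their poses are not given: they have to be found in the camera images.
- tall_cup: Round white plastic cup standing mouth-down, 115 mm tall, about 0.12 kg. Outer diameter 70 mm (lip 72) at the open mouth below, tapering to 58 mm at the flat closed end on top; wall 2.5 mm; hollow 111 mm deep, 53 mm wide at its deep end, 65 mm at the mouth. Round: yaw is irrelevant. Origin: centre of the open mouth; z axis along the cup to its closed end (up at the start).
- short_cup: Bystander: the same white plastic cup, also mouth-down, but only 65 mm tall. Origin at the centre of its mouth, z up to the closed end. To be left alone. It stands on either side of the tall cup, at least 120 mm away from centre to centre.
- long_peg_tip (a point): Top of the round-ended long steel peg, 150 mm above the bench, on its axis. Fixed rod of 20 mm diameter on a foot plate in a black drip tray (300 x 180 mm, 16 mm high). Leans 20 degrees from vertical: foot-to-tip direction is (-sin 20, 0, cos 20) in this point's frame (z up, yaw of the rack; at yaw 0 the tip leans to the robot). A hung cup has play on it.
- short_peg_tip (a point): Top of the short peg, 85 mm above the bench; same rod, lean and frame as the long one, 150 mm beside it along the rack's y axis, on either side. Too short for the tall cup: the rim would stand in the tray.
Things that resemble listed ones, but are neither listed nor needed, are in the scene too. Leave any turquoise or yellow look-alike of the part that bears long_peg_tip alone. What is shaped like the tall_cup but purple is not meant.

How it is judged:
By the outcome, as a careful person would: the job done as asked, in the order asked, and still so for the second after the job is handed in, with the robot touching nothing.
It also fails if it takes over 38 s, if anything falls off the work surface, if the arm or the gripper's body presses on something with over 40 N, if the wrist force passes 120 N, or if a joint passes its speed limit or range.

### The arm

A 6-joint arm with a two-finger parallel gripper is mounted at the origin on the work surface. World frame = base frame: x ahead of the robot, y to its left, z up, the work surface at z = 0. Lengths are in mm, angles in rad, forces in N, time in s.
With the tool pointing down it reaches from about 350 to 975 mm from the base axis. Payload 7.1 kg.
Tool frame: the origin (TCP) lies midway between the tips of the shut fingers; the grasp point (between the pads) lies 19 mm behind it; z points along the fingers, y is the line along which they close (so a half turn about z gives the same grasp; the last joint's range is limited). The gripper opens to 88 mm and grips with 3 to 60 N. Pads are 20 mm wide; open, the fingers measure 115 mm over their backs; the gripper's body (75 mm by 178 mm) begins 61 mm behind the grasp point.
Start: joints at [1.245, 0.423, 1.63, -0, 1.089, -0.019], TCP at [188.724, 595.809, 222.675] pointing down, gripper open.
Joint ranges: [-3, 3], [-0.9, 2.11], [0.09, 2.58], [-1.31, 4.45], [0.11, 2.69], [-2.54, 2.54]. Speed limits (rad/s): [2.39, 2.39, 3.01, 3.14, 3.14, 3.14].

### API

Orientations are given as a rotation vector (axis times angle).
In Python, from workcell import ctrl gives the robot as it stands.
- The arm moves only by the shell command python3 -m inch 'ROWS' [OPENING]. ROWS is JSON, a list of rows, each an object with "xyz": the shift along the tool's x, y, z in mm, a list of three; "rot": the turn, a rotation vector about the tool's x, y, z in rad, a list of three. In form: [{"xyz": [dx, dy, dz], "rot": [ax, ay, az]}, ...]. A call has 1 to 12 rows; each row is the pose to reach, as a shift and turn from the pose commanded when the call began, along the tool's axes at that moment; what a row does not reach only later rows make up. A row lasts 1/12 s, in which the tool goes at most 41.7 mm and 7.16 degrees, less where a joint would pass 70% of its speed; a pose out of reach is approached as far as the arm can. A call with a gripper value outside its range is refused whole. OPENING is the closure in counts, from 0 (fully open) to 255 (shut), set as the call begins (- or left out, the last holds). The fingers move at their own pace and stop on an object; the grip force is fixed at half the most. Time passes only in rows, so rows that repeat a pose let the fingers close. It gives the time, the measured TCP pose, the force, the opening and the grip force at its end, in the units of the state.
- ctrl.get_obs(): the state, without advancing time (a new reading comes with each control period).
- ctrl.get_image(name): name is "scene" or "top" or "wrist"; returns the picture (480x640x3 uint8, red, green, blue); there is no depth.
- ctrl.camera_model(name): a dict with "fx", "fy", "cx", "cy" (pixels), "position" and "attitude" of the camera in the world. Camera axes: x right, y up, looking along -z (the intrinsics and any distortion apply to the point x, -y, -z); pixel columns grow to the right and rows downward; lengths in mm; the calibration is good to about 2 mm. The wrist camera is an equidistant fisheye: a pixel r from the principal point sees the ray r / f radians off the axis. A picture is of the moment at which its call begins: read the wrist's pose just before it. camera_model takes no time and is no camera call; for the wrist camera it gives the pose at the moment of the call.
- ctrl.close_job(): hands the job in; it is judged then, once.
The state is a dict: "t": time; "qpos": joint angles; "qvel": joint speeds; "joint_torque": joint torques, N m; "ee_pos": TCP position; "orientation": TCP orientation; "ft_force": force on the tool from outside, world axes, zero at the start; "moment": the same for the moment, N m; "width": finger opening in mm; "grasp_force": force on a finger pad.
Only numpy, scipy, OpenCV 4.12 (cv2) and the standard library are available. Lean on these libraries where they do the work, as an engineer would, in place of code of your own. Each camera call takes 0.05 s, during which the arm holds its last target. There are 200 camera calls.

## Working session

There is one attempt and no reset: what is moved stays moved. The work goes in short steps, Python scripts to look and compute and a shell command to move; the robot and the scene stay as the last step left them, time stands still between calls to the robot, and variables do not carry over. Pictures are saved under pics/ and viewed, at most 12 in all, crops included, and the job is handed in when it is done.

```bash
mkdir -p pics; ls
python3 - <<'E'
from workcell import ctrl
import cv2
for n in ("scene","top"):
    cv2.imwrite(f"pics/{n}0.png",ctrl.get_image(n)[:,:,::-1]); print(n,ctrl.camera_model(n))
print(ctrl.get_obs())
E
```

```text
pics
scene {'fx': 566.0781412804838, 'fy': 566.0781412804838, 'cx': 323.58924633081983, 'cy': 233.5560585706673, 'position': array([1007.56089351,  321.19301053, 1047.46052918]), 'attitude': array([0.35356801, 0.5905314 , 2.03943963])}
top {'fx': 448.30444449381815, 'fy': 448.30444449381815, 'cx': 316.4439191834172, 'cy': 247.03609302417658, 'position': array([ 369.72280428,   16.44741984, 1050.23953734]), 'attitude': array([ 0.12552058, -0.08494873, -1.54386682])}
{'t': 0.1, 'qpos': array([ 1.24503662e+00,  4.23754544e-01,  1.63059676e+00, -8.25170861e-06,
        1.08859727e+00, -1.90009666e-02]), 'qvel': array([-0.00123299, -0.00206256,  0.00078858, -0.00099105,  0.00054441,
        0.00020389]), 'joint_torque': array([-5.84100671e-04, -5.45610952e+01, -2.74324554e+01,  6.45152503e-02,
        1.88100629e-02,  2.47997821e-05]), 'ee_pos': array([188.55128624, 595.36145554, 221.99220219]), 'orientation': array([-4.79927937e-01, -3.10448919e+00,  2.10012565e-03]), 'ft_force': array([-0.1475394 , -0.65096207,  0.58448391]), 'moment': array([-0.03195771,  0.02218108,  0.00123854]), 'grasp_force': 0.0, 'width': 87.52446740536304}
```

View pics/scene0.png

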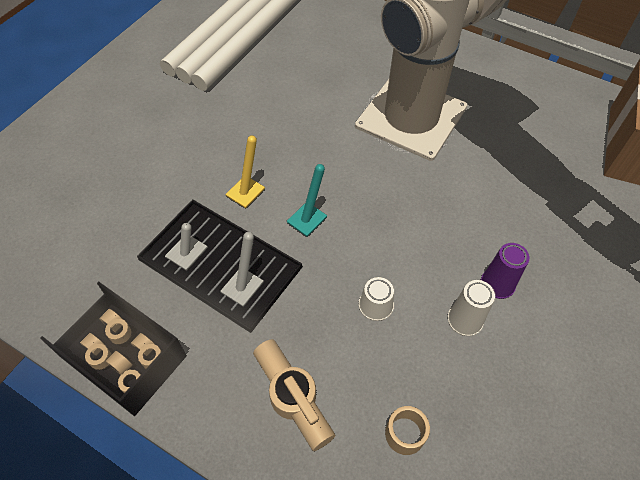

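View pics/top0.png

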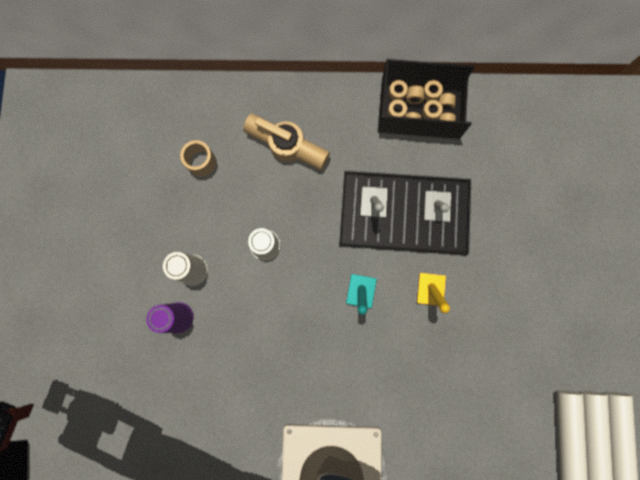

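The scene view shows the tall cup's end at about (479,293), the short cup at (378,291), the long peg tip at (247,236) and the short one at (186,227). In the top view they are at about (177,266), (262,241), (376,204) and (443,207). The turquoise and yellow look-alike pegs stand between the rack and the robot, and the purple cup stands beside the tall cup.

```bash
cat > h.py <<'E'
import numpy as np, cv2
from scipy.spatial.transform import Rotation as R
from workcell import ctrl
def ray(m,px,fish=False):
    a=(px[0]-m['cx'])/m['fx']; b=(px[1]-m['cy'])/m['fy']
    if fish:
        r=np.hypot(a,b); s=np.sin(r)/r if r>1e-9 else 1; d=np.array([a*s,-b*s,-np.cos(r)])
    else: d=np.array([a,-b,-1.])
    d=R.from_rotvec(m['attitude']).apply(d); return np.array(m['position']),d/np.linalg.norm(d)
def atz(m,px,z,fish=False):
    p,d=ray(m,px,fish); return p+d*(z-p[2])/d[2]
def proj(m,P):
    q=R.from_rotvec(m['attitude']).inv().apply(np.asarray(P,float)-m['position'])
    return np.stack([m['cx']+m['fx']*q[...,0]/-q[...,2], m['cy']-m['fy']*q[...,1]/-q[...,2]],-1)
def tri(*pd):
    A=sum(np.eye(3)-np.outer(d,d) for p,d in pd); b=sum((np.eye(3)-np.outer(d,d))@p for p,d in pd)
    return np.linalg.solve(A,b)
E
python3 - <<'E'
from h import *
np.set_printoptions(precision=1,suppress=True)
S=ctrl.camera_model("scene");T=ctrl.camera_model("top")
for n,s,t,z in [("tall",(479,293),(177,266),115),("short",(378.5,291),(262,241),65),("long",(247,236),(376,204),150),("sp",(186,227),(443,207),85),("teal",(320,168),(363,309),150),("purple",(514,254),(160,319),115)]:
    print(n,tri(ray(S,s),ray(T,t)),atz(S,s,z),atz(T,t,z))
print("tray",[atz(T,c,16)[:2] for c in [(345,172),(470,179),(468,253),(340,245)]])
s=cv2.imread("pics/scene0.png");t=cv2.imread("pics/top0.png")
z=lambda i,x,y,w,h,k:cv2.resize(i[y:y+h,x:x+w],None,fx=k,fy=k,interpolation=cv2.INTER_CUBIC)
a=np.hstack([z(s,150,200,100+25,75,3.2)[:240,:400],z(s,435,260,125,75,3.2)[:240,:400]])
b=np.hstack([z(t,350,170,125,75,3.2)[:240,:400],z(t,140,230,125,75,3.2)[:240,:400]])
cv2.imwrite("pics/z1.png",np.vstack([a,b]))
E
```

```text
tall [449.  337.8 110.5] [451.3 338.3 115. ] [448.9 335.5 115. ]
short [514.2 167.6  57.2] [517.7 169.7  65. ] [513.5 165.5  65. ]
long [583.8 -80.2 150.2] [584.5 -82.4 150. ] [582.9 -78.2 150. ]
sp [ 596.4 -233.3   78. ] [ 599.5 -229.9   85. ] [ 594.5 -231.    85. ]
teal [368.5 -53.3 142.6] [373.1 -48.7 150. ] [369.2 -54.2 150. ]
purple [337.5 364.4 113.5] [338.4 364.6 115. ] [337.7 363.6 115. ]
tray [array([690.9, -18.1]), array([ 679.3, -312.7]), array([ 503.4, -304.7]), array([515.3,  -9.6])]
```

View pics/z1.png

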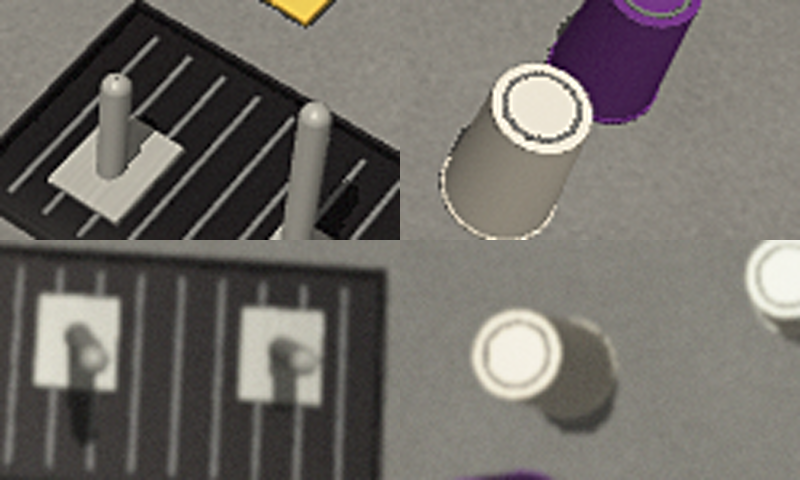

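Refined centres from the zoom: long peg ball at scene (248.4,236.5) and top (379,206.2). Short peg ball at scene (186.2,226.5) and top (444.7,207.5). Tall cup end at scene (479.1,293.8) and top (176.3,265.3).

Run:
```python
from h import *
from scipy.optimize import least_squares
np.set_printoptions(precision=2,suppress=True)
S=ctrl.camera_model("scene");T=ctrl.camera_model("top")
def pts(p):
    x,y,w=p; r=R.from_euler('z',w); tip=np.array([x,y,150.]); 
    ax=r.apply([-np.sin(.349),0,np.cos(.349)])
    tip2=tip+r.apply([0,-150,0]); tip2[2]=85
    return tip-10*ax, tip2-10*ax, ax
def f(p):
    a,b,_=pts(p); return np.r_[proj(S,a)-(248.4,236.5),proj(T,a)-(379,206.2),proj(S,b)-(186.2,226.5),proj(T,b)-(444.7,207.5)]
r=least_squares(f,[584,-80,0]);print("rack",r.x,r.fun,pts(r.x)[2])
f=lambda p:np.r_[proj(S,[*p,115])-(479.1,293.8),proj(T,[*p,115])-(176.3,265.3)]
c=least_squares(f,[449,337]);print("cup",c.x,c.fun)
o=ctrl.get_obs();M=R.from_rotvec(o['orientation']).as_matrix();print(M)
d=np.r_[c.x,66]-o['ee_pos'];print("to grasp, tool",M.T@d)
```

```text
rack [576.61 -86.03   0.1 ] [-0.99 -0.31  0.13  0.26  0.12  0.33 -1.    0.32] [-0.34 -0.03  0.94]
cup [451.56 338.33] [-0.16 -0.68 -0.52 -0.57]
[[-0.95  0.3  -0.  ]
 [ 0.3   0.95 -0.  ]
 [ 0.   -0.   -1.  ]]
to grasp, tool [-328.35 -165.41  156.21]
```

Run:
```python
from h import *
from scipy.optimize import least_squares
np.set_printoptions(precision=2,suppress=True)
S=ctrl.camera_model("scene");T=ctrl.camera_model("top")
def pts(p):
    x,y,w=p; r=R.from_euler('z',w); tip=np.array([x,y,150.]); 
    ax=r.apply([-np.sin(.349),0,np.cos(.349)])
    tip2=tip-ax*65/ax[2]+r.apply([0,-150,0])
    return tip-10*ax, tip2-10*ax, ax,r,tip
def g(p):
    a,b,ax,r,tip=pts(p); return np.r_[proj(S,a)-(248.4,236.5),proj(T,a)-(379,206.2),proj(S,b)-(186.2,226.5),proj(T,b)-(444.7,207.5)]
r=least_squares(g,[584,-80,0]);print("rack",r.x,r.fun,pts(r.x)[2])
tip=pts(r.x)[4];ax=pts(r.x)[2];print("foot z18",tip-ax*132/ax[2],"plates",atz(T,(373.75,201.9),18),atz(T,(437.8,206.2),18))
```

```text
rack [576.59 -84.64  -0.06] [-0.62 -0.12 -0.28  0.26 -0.28  0.12 -0.53  0.33] [-0.34  0.02  0.94]
foot z18 [624.54 -87.43  18.  ] plates [619.05 -86.78  18.  ] [ 611.78 -236.14   18.  ]
```

```bash
python3 -m inch '[{"xyz":[-40,-20,0]},{"xyz":[-80,-40,0]},{"xyz":[-115,-60,0]},{"xyz":[-155,-80,0]},{"xyz":[-190,-100,0]},{"xyz":[-225,-115,0]},{"xyz":[-260,-130,0]},{"xyz":[-290,-145,0]},{"xyz":[-328,-165,0]},{"xyz":[-328,-165,0]},{"xyz":[-328,-165,0]},{"xyz":[-328,-165,0]}]' 0
python3 -m inch '[{"xyz":[0,0,0],"rot":[0,0,0.12]},{"xyz":[0,0,0],"rot":[0,0,0.24]},{"xyz":[0,0,0],"rot":[0,0,0.3]},{"xyz":[0,0,0],"rot":[0,0,0.3]},{"xyz":[0,0,0],"rot":[0,0,0.3]}]'
python3 - <<'E'
from h import *
np.set_printoptions(precision=2,suppress=True)
o=ctrl.get_obs();print(o['t'],o['ee_pos'],R.from_rotvec(o['orientation']).as_matrix(),o['qpos'])
print(ctrl.camera_model("wrist"))
cv2.imwrite("pics/w1.png",ctrl.get_image("wrist")[:,:,::-1])
E
```

```text
t: 0.52
ee_pos: [188.7, 595.6, 222.4]
orientation: [-0.935, -2.999, 0.001]
ft_force: [0.7, -0.1, 0.3]
width: 87.8
grasp_force: 0.0
0.5167 [188.65 595.6  222.37] [[-0.82  0.57 -0.  ]
 [ 0.57  0.82 -0.  ]
 [-0.   -0.   -1.  ]] [ 1.25  0.42  1.63 -0.    1.09  0.28]
{'fx': 371.64829954431775, 'fy': 371.64829954431775, 'cx': 317.9539006445238, 'cy': 233.30516011655448, 'position': array([130.41, 636.6 , 383.27]), 'attitude': array([-0.24, -0.13,  0.96])}$[0]: bad value
```

View pics/w1.png

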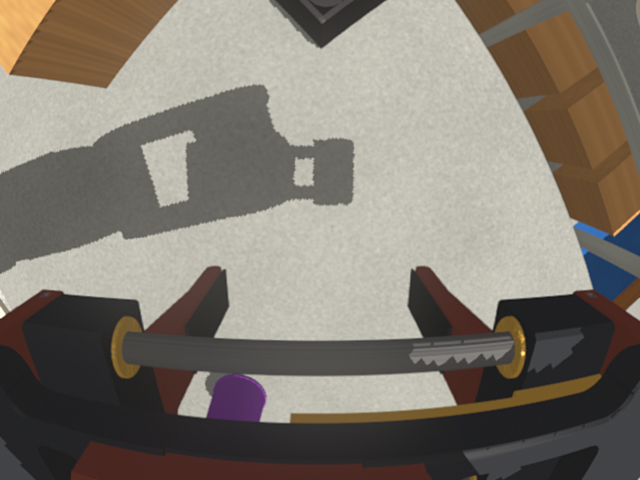

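The first row was refused because "rot" is required, and the turn went the wrong way. The wrist view shows only the fingers, with the purple cup at (237,398). I'll correct both.

```bash
python3 -m inch '[{"xyz":[-36,-6,0],"rot":[0,0,-0.06]},{"xyz":[-72,-12,0],"rot":[0,0,-0.12]},{"xyz":[-108,-18,0],"rot":[0,0,-0.18]},{"xyz":[-144,-24,0],"rot":[0,0,-0.24]},{"xyz":[-180,-30,0],"rot":[0,0,-0.3]},{"xyz":[-216,-36,0],"rot":[0,0,-0.36]},{"xyz":[-252,-42,0],"rot":[0,0,-0.42]},{"xyz":[-288,-48,0],"rot":[0,0,-0.48]},{"xyz":[-324,-54,0],"rot":[0,0,-0.54]},{"xyz":[-362,-61,0],"rot":[0,0,-0.6]},{"xyz":[-362,-61,0],"rot":[0,0,-0.61]},{"xyz":[-362,-61,0],"rot":[0,0,-0.61]}]' 0
python3 - <<'E'
from h import *
np.set_printoptions(precision=2,suppress=True)
o=ctrl.get_obs();print(o['t'],o['ee_pos'],R.from_rotvec(o['orientation']).as_matrix(),o['qpos'])
print(ctrl.camera_model("wrist"))
cv2.imwrite("pics/w2.png",ctrl.get_image("wrist")[:,:,::-1])
E
```

```text
t: 1.57
ee_pos: [452.4, 337.9, 222.6]
orientation: [0.001, -3.141, -0.0]
ft_force: [-0.7, 0.2, -0.3]
width: 87.4
grasp_force: 0.0
1.5667 [452.42 337.92 222.61] [[-1. -0. -0.]
 [-0.  1.  0.]
 [ 0.  0. -1.]] [ 0.62  0.34  1.77  0.    1.04 -0.95]
{'fx': 371.64829954431775, 'fy': 371.64829954431775, 'cx': 317.9539006445238, 'cy': 233.30516011655448, 'position': array([381.61, 338.54, 383.57]), 'attitude': array([-0.2 , -0.21,  1.56])}
```

View pics/w2.png

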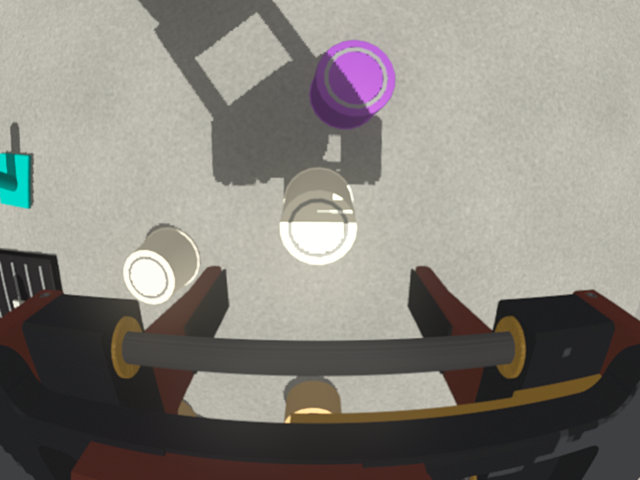

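The tall cup's closed end is centred at about (318,225), with the fingers on either side of it. The short cup at (150,276) and the purple cup at (355,78) are clear.

Run:
```python
from h import *
np.set_printoptions(precision=1,suppress=True)
m=ctrl.camera_model("wrist")
print(atz(m,(318,225),115,True),atz(m,(280,225),115,True),atz(m,(356,225),115,True),atz(m,(150,276),65,True))
```

```text
[446.  339.6 115. ] [446.  311.2 115. ] [446.  367.9 115. ] [509.6 173.3  65. ]
```

```bash
python3 -m inch '[{"xyz":[3,1,30],"rot":[0,0,0]},{"xyz":[3,1,60],"rot":[0,0,0]},{"xyz":[3,1,90],"rot":[0,0,0]},{"xyz":[3,1,115],"rot":[0,0,0]},{"xyz":[3,1,135],"rot":[0,0,0]},{"xyz":[3,1,150],"rot":[0,0,0]},{"xyz":[3,1,156],"rot":[0,0,0]},{"xyz":[3,1,156],"rot":[0,0,0]},{"xyz":[3,1,156],"rot":[0,0,0]}]' 0
python3 -m inch '[{"xyz":[0,0,0],"rot":[0,0,0]},{"xyz":[0,0,0],"rot":[0,0,0]},{"xyz":[0,0,0],"rot":[0,0,0]},{"xyz":[0,0,0],"rot":[0,0,0]},{"xyz":[0,0,0],"rot":[0,0,0]},{"xyz":[0,0,0],"rot":[0,0,0]},{"xyz":[0,0,0],"rot":[0,0,0]},{"xyz":[0,0,0],"rot":[0,0,0]},{"xyz":[0,0,0],"rot":[0,0,0]},{"xyz":[0,0,0],"rot":[0,0,0]}]' 255
```

```text
t: 2.37
ee_pos: [447.8, 341.2, 67.0]
orientation: [0.007, -3.142, -0.0]
ft_force: [0.9, 0.3, -0.2]
width: 87.9
grasp_force: 0.0
t: 3.2
ee_pos: [448.6, 340.1, 67.4]
orientation: [-0.005, 3.141, 0.0]
ft_force: [-0.3, -2.4, 5.6]
width: 62.4
grasp_force: 30.1
```

```bash
python3 -m inch '[{"xyz":[0,0,-8],"rot":[0,0,0]},{"xyz":[0,0,-20],"rot":[0,0,0]},{"xyz":[0,0,-45],"rot":[0,0,0]},{"xyz":[0,0,-70],"rot":[0,0,0]},{"xyz":[0,0,-95],"rot":[0,0,0]},{"xyz":[0,0,-120],"rot":[0,0,0]},{"xyz":[0,0,-145],"rot":[0,0,0]},{"xyz":[0,0,-170],"rot":[0,0,0]},{"xyz":[0,0,-190],"rot":[0,0,0]},{"xyz":[0,0,-200],"rot":[0,0,0]},{"xyz":[0,0,-200],"rot":[0,0,0]},{"xyz":[0,0,-200],"rot":[0,0,0]}]' 255
python3 - <<'E'
from h import *
np.set_printoptions(precision=2,suppress=True)
o=ctrl.get_obs();print(o['ee_pos'],o['ft_force'],o['qpos'])
a=ctrl.get_image("wrist");b=ctrl.get_image("scene")
cv2.imwrite("pics/w3.png",np.hstack([cv2.resize(a,(400,300)),cv2.resize(b[:400,240:],(400,400))[:300]])[:,:,::-1])
E
```

```text
t: 4.2
ee_pos: [448.2, 340.2, 266.9]
orientation: [-0.005, 3.141, 0.001]
ft_force: [0.5, -0.3, -1.2]
width: 62.6
grasp_force: 29.9
[448.16 340.18 266.86] [ 0.48 -0.31 -1.17] [ 0.63  0.28  1.73  0.    1.13 -0.95]
```

View pics/w3.png

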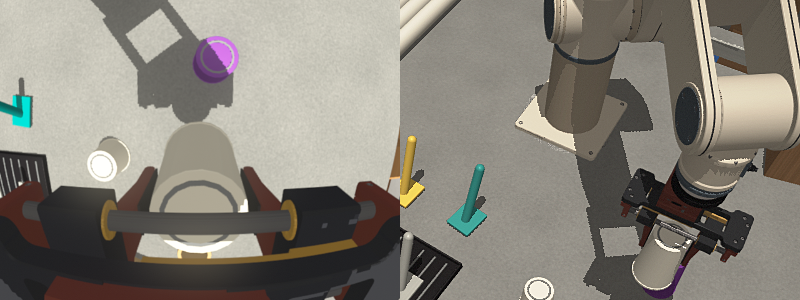

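The cup is held straight; in the left half its closed end shows at (200,205) between the fingers. Next I carry it towards the rack and tilt it.

```bash
python3 -m inch '[{"xyz":[-3,-15,0],"rot":[0,0,0]},{"xyz":[-10,-45,0],"rot":[0,0,0]},{"xyz":[-19,-85,-5],"rot":[0,0,0]},{"xyz":[-28,-123,-8],"rot":[0,0,0]},{"xyz":[-37,-161,-10],"rot":[0,0,0]},{"xyz":[-46,-199,-10],"rot":[0,0,0]},{"xyz":[-55,-237,-10],"rot":[0,0,0]},{"xyz":[-64,-275,-10],"rot":[0,0,0]},{"xyz":[-72,-310,-10],"rot":[0,0,0]},{"xyz":[-79,-340,-10],"rot":[0,0,0]},{"xyz":[-84,-365,-10],"rot":[0,0,0]},{"xyz":[-88,-385,-10],"rot":[0,0,0]}]' 255
python3 -m inch '[{"xyz":[-3,-15,0],"rot":[0,-0.04,0]},{"xyz":[-5,-25,0],"rot":[0,-0.09,0]},{"xyz":[-7,-33,0],"rot":[0,-0.14,0]},{"xyz":[-8,-38,0],"rot":[0.01,-0.19,0]},{"xyz":[-8,-38,0],"rot":[0.02,-0.24,0]},{"xyz":[-8,-38,0],"rot":[0.02,-0.29,0]},{"xyz":[-8,-38,0],"rot":[0.02,-0.33,0]},{"xyz":[-8,-38,0],"rot":[0.02,-0.35,0]},{"xyz":[-8,-38,0],"rot":[0.02,-0.35,0]},{"xyz":[-8,-38,0],"rot":[0.02,-0.35,0]},{"xyz":[-8,-38,0],"rot":[0.02,-0.35,0]}]' 255
cat > st.py <<'E'
import sys
from h import *
np.set_printoptions(precision=2,suppress=True)
o=ctrl.get_obs();M=R.from_rotvec(o['orientation']).as_matrix()
print(o['t'],o['ee_pos'],M[:,2],o['ft_force'],o['qpos'])
tip=np.array([576.6,-84.6,150]);q=M.T@(tip-o['ee_pos']);print("peg tip in tool frame (final wants 0,0,-44)",q)
a=ctrl.get_image("wrist");b=ctrl.get_image("scene");t=ctrl.get_image("top")
cv2.imwrite(sys.argv[1],np.vstack([np.hstack([cv2.resize(a,(400,300)),cv2.resize(b[110:350,90:410],(400,300))]),np.hstack([cv2.resize(b[150:330,170:410],(400,300)),cv2.resize(t[120:330,290:570],(400,300))])])[:,:,::-1])
E
python3 st.py pics/p4.png
```

```text
t: 5.3
ee_pos: [537.0, -46.6, 274.9]
orientation: [0.003, -3.139, -0.0]
ft_force: [-0.4, -0.7, -1.2]
width: 62.5
grasp_force: 29.9
t: 6.22
ee_pos: [545.6, -82.4, 276.0]
orientation: [-0.004, 2.793, -0.027]
ft_force: [0.2, -0.6, -1.6]
width: 62.5
grasp_force: 29.9
6.2167 [545.6  -82.4  276.02] [ 0.34 -0.02 -0.94] [ 0.17 -0.61 -1.59] [-0.2   0.11  1.97  0.08  0.71 -1.82]
peg tip in tool frame (final wants 0,0,-44) [ 13.89   0.25 129.05]
```

View pics/p4.png

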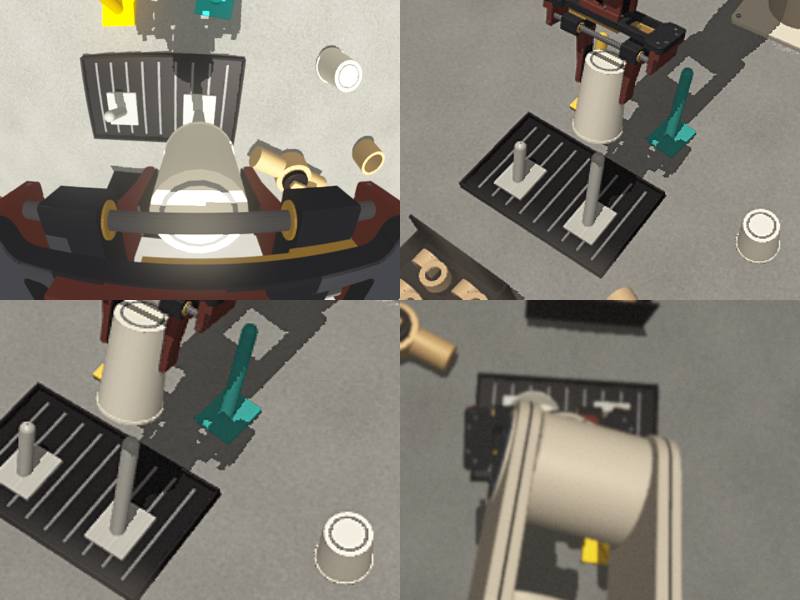

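The wrist view (upper left) shows the cup in hand above the long peg's plate at (198,105). The scene crops show the cup above and slightly behind the peg tip, with matching lean. I shift by tool x +14 and descend to just over the tip.

```bash
python3 -m inch '[{"xyz":[7,0,4],"rot":[0,0,0]},{"xyz":[14,0,12],"rot":[0,0,0]},{"xyz":[14,0,24],"rot":[0,0,0]},{"xyz":[14,0,36],"rot":[0,0,0]},{"xyz":[14,0,45],"rot":[0,0,0]},{"xyz":[14,0,50],"rot":[0,0,0]},{"xyz":[14,0,50],"rot":[0,0,0]},{"xyz":[14,0,50],"rot":[0,0,0]}]' 255
python3 - <<'E'
from h import *
np.set_printoptions(precision=2,suppress=True)
o=ctrl.get_obs();M=R.from_rotvec(o['orientation']).as_matrix()
tip=np.array([576.6,-84.6,150]);print(M.T@(tip-o['ee_pos']),o['ft_force'])
S=ctrl.camera_model("scene");b=ctrl.get_image("scene")[:,:,::-1].copy()
P=lambda z,x=0,y=0:o['ee_pos']+M@np.array([x,y,z])
x0,y0,k=180,150,5
b=cv2.resize(b[y0:y0+110,x0:x0+150],None,fx=k,fy=k,interpolation=cv2.INTER_CUBIC)
u=lambda p:tuple(int(v) for v in (proj(S,p)-(x0,y0))*k)
cv2.line(b,u(P(-48)),u(P(190)),(0,0,255),1)
ring=[u(P(67,36*np.cos(t),36*np.sin(t))) for t in np.linspace(0,6.28,40)]
cv2.polylines(b,[np.array(ring)],True,(0,255,0),1)
cv2.circle(b,u(tip),4,(255,0,0),1)
cv2.imwrite("pics/p5.png",b)
E
```

```text
t: 7.03
ee_pos: [549.4, -83.4, 224.5]
orientation: [-0.005, 2.792, -0.027]
ft_force: [-0.2, 0.9, -1.0]
width: 62.5
grasp_force: 29.9
[-0.02  0.26 79.31] [-0.17  0.86 -0.97]
```

View pics/p5.png

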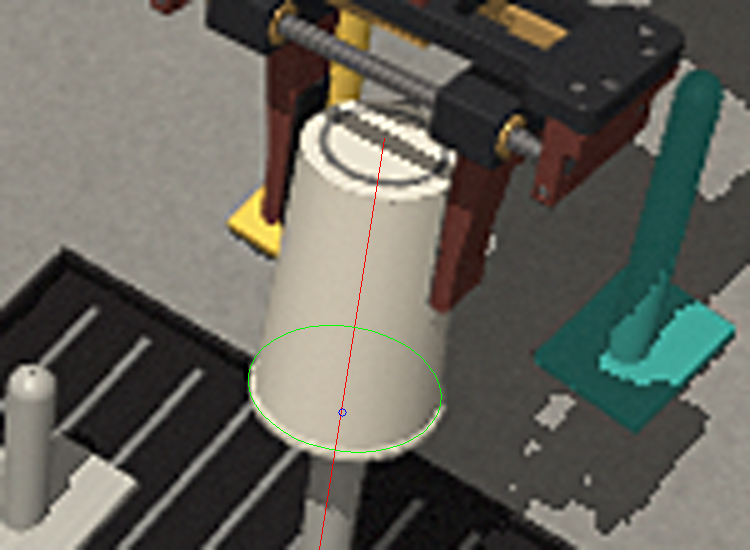

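The predicted mouth (green) matches the cup's rim to about 2 mm. The tool axis (red) runs along the peg at (330,500), so I lower.

```bash
python3 -m inch '[{"xyz":[0,0,5],"rot":[0,0,0]},{"xyz":[0,0,12],"rot":[0,0,0]},{"xyz":[0,0,20],"rot":[0,0,0]},{"xyz":[0,0,28],"rot":[0,0,0]},{"xyz":[0,0,36],"rot":[0,0,0]},{"xyz":[0,0,44],"rot":[0,0,0]},{"xyz":[0,0,52],"rot":[0,0,0]},{"xyz":[0,0,60],"rot":[0,0,0]},{"xyz":[0,0,60],"rot":[0,0,0]},{"xyz":[0,0,60],"rot":[0,0,0]}]' 255
python3 -m inch '[{"xyz":[0,0,8],"rot":[0,0,0]},{"xyz":[0,0,16],"rot":[0,0,0]},{"xyz":[0,0,24],"rot":[0,0,0]},{"xyz":[0,0,32],"rot":[0,0,0]},{"xyz":[0,0,40],"rot":[0,0,0]},{"xyz":[0,0,46],"rot":[0,0,0]},{"xyz":[0,0,50],"rot":[0,0,0]},{"xyz":[0,0,53],"rot":[0,0,0]},{"xyz":[0,0,53],"rot":[0,0,0]},{"xyz":[0,0,53],"rot":[0,0,0]}]' 255
python3 -m inch '[{"xyz":[0,0,1],"rot":[0,0,0]},{"xyz":[0,0,2],"rot":[0,0,0]},{"xyz":[0,0,3],"rot":[0,0,0]},{"xyz":[0,0,4],"rot":[0,0,0]},{"xyz":[0,0,5],"rot":[0,0,0]},{"xyz":[0,0,5],"rot":[0,0,0]},{"xyz":[0,0,5],"rot":[0,0,0]}]' 255
```

```text
t: 7.92
ee_pos: [570.0, -84.5, 167.8]
orientation: [-0.004, 2.793, -0.027]
ft_force: [-0.3, 0.3, -1.5]
width: 62.6
grasp_force: 29.9
t: 8.75
ee_pos: [588.4, -85.5, 118.7]
orientation: [-0.005, 2.792, -0.027]
ft_force: [-0.4, 0.6, -0.3]
width: 62.4
grasp_force: 29.9
t: 9.33
ee_pos: [590.1, -85.6, 114.0]
orientation: [-0.004, 2.792, -0.027]
ft_force: [-0.1, -0.4, -1.9]
width: 62.8
grasp_force: 29.9
```

```bash
python3 -m inch '[{"xyz":[0,0,0.7],"rot":[0,0,0]},{"xyz":[0,0,1.4],"rot":[0,0,0]},{"xyz":[0,0,2],"rot":[0,0,0]},{"xyz":[0,0,3],"rot":[0,0,0]},{"xyz":[0,0,3],"rot":[0,0,0]},{"xyz":[0,0,3],"rot":[0,0,0]}]' 255
python3 -m inch '[{"xyz":[0,0,0.7],"rot":[0,0,0]},{"xyz":[0,0,1.4],"rot":[0,0,0]},{"xyz":[0,0,2],"rot":[0,0,0]},{"xyz":[0,0,2],"rot":[0,0,0]},{"xyz":[0,0,2],"rot":[0,0,0]}]' 255
```

```text
t: 9.83
ee_pos: [591.1, -85.7, 111.2]
orientation: [-0.004, 2.792, -0.027]
ft_force: [-0.2, -0.3, -2.0]
width: 62.5
grasp_force: 29.9
t: 10.25
ee_pos: [591.9, -85.7, 109.5]
orientation: [-0.005, 2.791, -0.027]
ft_force: [-1.4, 0.6, 1.1]
width: 62.4
grasp_force: 30.0
```

```bash
python3 -m inch '[{"xyz":[0,0,0.5],"rot":[0,0,0]},{"xyz":[0,0,0.7],"rot":[0,0,0]},{"xyz":[0,0,0.7],"rot":[0,0,0]},{"xyz":[0,0,0.7],"rot":[0,0,0]}]' 255
python3 - <<'E'
from h import *
b=ctrl.get_image("scene")[:,:,::-1]
cv2.imwrite("pics/p6.png",cv2.resize(b[150:300,170:370],None,fx=4,fy=4,interpolation=cv2.INTER_CUBIC))
E
```

```text
t: 10.58
ee_pos: [592.1, -85.7, 109.3]
orientation: [-0.005, 2.791, -0.027]
ft_force: [-3.8, 0.6, 6.5]
width: 62.5
grasp_force: 30.2
```

View pics/p6.png

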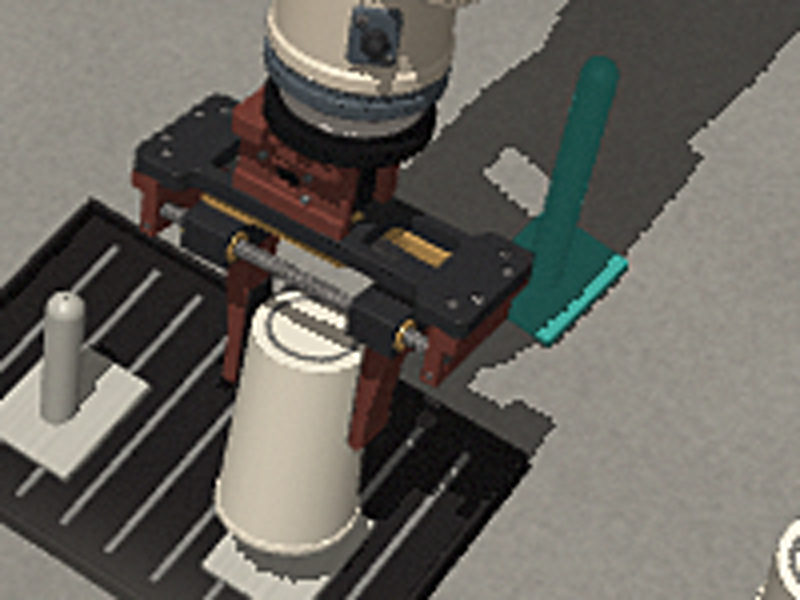

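The cup's closed end is seated on the tip at 6.5 N. Its rim, at about (290,550), hangs above the tray and foot plate. I release gently.

```bash
python3 -m inch '[{"xyz":[0,0,-0.5],"rot":[0,0,0]},{"xyz":[0,0,-0.5],"rot":[0,0,0]},{"xyz":[0,0,-0.5],"rot":[0,0,0]},{"xyz":[0,0,-0.5],"rot":[0,0,0]},{"xyz":[0,0,-0.5],"rot":[0,0,0]},{"xyz":[0,0,-0.5],"rot":[0,0,0]}]' 60
python3 -m inch '[{"xyz":[0,0,0],"rot":[0,0,0]},{"xyz":[0,0,0],"rot":[0,0,0]},{"xyz":[0,0,0],"rot":[0,0,0]},{"xyz":[0,0,0],"rot":[0,0,0]},{"xyz":[0,0,0],"rot":[0,0,0]},{"xyz":[0,0,0],"rot":[0,0,0]},{"xyz":[0,0,0],"rot":[0,0,0]},{"xyz":[0,0,0],"rot":[0,0,0]},{"xyz":[0,0,0],"rot":[0,0,0]},{"xyz":[0,0,0],"rot":[0,0,0]}]' 0
python3 - <<'E'
from h import *
b=ctrl.get_image("scene")[:,:,::-1]
cv2.imwrite("pics/p7.png",cv2.resize(b[150:300,170:370],None,fx=4,fy=4,interpolation=cv2.INTER_CUBIC))
E
```

```text
t: 11.13
ee_pos: [591.9, -85.7, 109.1]
orientation: [-0.004, 2.792, -0.027]
ft_force: [0.3, 0.1, 1.3]
width: 67.3
grasp_force: 0.0
t: 11.97
ee_pos: [591.9, -85.7, 109.2]
orientation: [-0.005, 2.791, -0.027]
ft_force: [0.3, 0.2, -0.3]
width: 87.9
grasp_force: 0.0
```

View pics/p7.png

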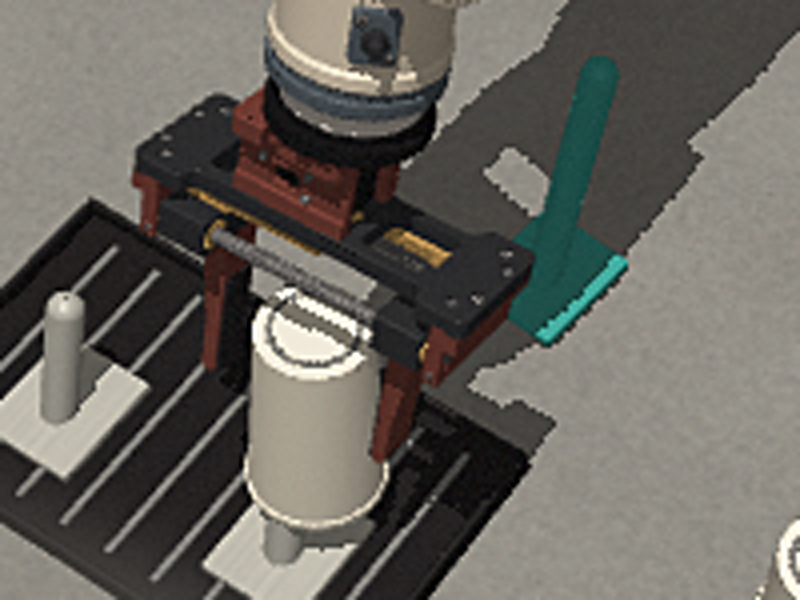

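The cup has swung nearly upright and hangs on the long peg; its closed end is at (318,330) and its rim at (317,495), clear of the plate. The fingers are open beside it, so I withdraw.

```bash
python3 -m inch '[{"xyz":[0,0,-5],"rot":[0,0,0]},{"xyz":[0,0,-12],"rot":[0,0,0]},{"xyz":[0,0,-22],"rot":[0,0,0]},{"xyz":[0,0,-35],"rot":[0,0,0]},{"xyz":[0,0,-50],"rot":[0,0,0]},{"xyz":[0,0,-65],"rot":[0,0,0]},{"xyz":[0,0,-85],"rot":[0,0,0]},{"xyz":[0,0,-105],"rot":[0,0,0]},{"xyz":[0,0,-125],"rot":[0,0,0]},{"xyz":[0,0,-140],"rot":[0,0,0]},{"xyz":[0,0,-140],"rot":[0,0,0]},{"xyz":[0,0,-140],"rot":[0,0,0]}]' 0
python3 - <<'E'
from h import *
b=ctrl.get_image("scene")[:,:,::-1]
cv2.imwrite("pics/p8.png",b)
E
```

```text
t: 13.02
ee_pos: [544.1, -83.2, 242.1]
orientation: [-0.004, 2.789, -0.028]
ft_force: [-0.2, -0.7, 0.2]
width: 87.6
grasp_force: 0.0
```

View pics/p8.png

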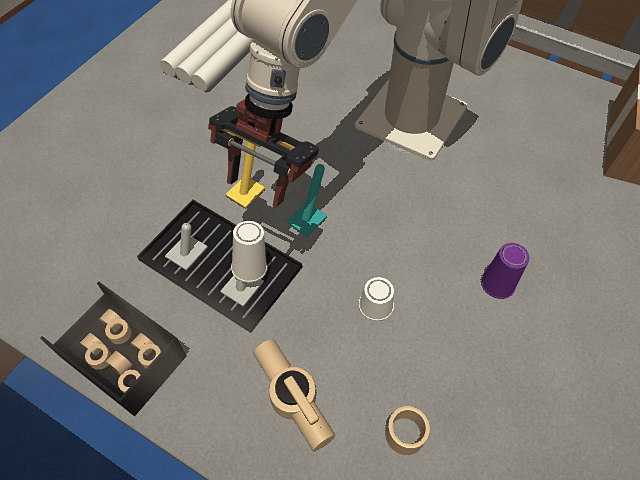

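The tall cup hangs on the long peg at (248,250), with the gripper clear above it. Everything else is untouched, so I hand in.

```bash
python3 -c "
from workcell import ctrl
print(ctrl.close_job())"
```

```text
the job is handed in; nothing more can be done
None
```

The tall cup hangs mouth-down on the long peg, its closed end on the tip and its rim clear of the tray; the gripper is open and away, the short cup was left alone, and the job was handed in at about 13 s.

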